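# Roll the rolling pin back into the cutting board's juice groove

## Task

Clear the front of the cutting board for chopping: with the fingertips on top of the rolling pin's barrel, roll the pin away from you across the board until it drops into the juice groove along the board's far edge, and leave it lying still along that groove, so that it cannot roll about when the van moves. Move it only by pushing on its top: do not shove it from low down behind, pinch it or lift it, and do not let it run on past the groove. Leave everything else on the board and counter where it is.

Things in the scene. Friction and masses are not known exactly. Their poses are not given: they have to be found in the camera images.
- pin: wooden rolling pin, 0.45 kg: barrel 50 mm thick, 170 long, a handle 60 long, 25 thick at each end. Origin: middle of its axis; y runs along it, x and z turn as it rolls (z up at the start). It starts 100-190 mm short of the groove, y within 0.15 rad of the board's. While a fingertip sticks to its top it goes half as far as the fingertip, so it needs several strokes; let go, it soon stops (0.5 m/s2)
- board: fold-down cutting board of pale maple lying fixed on the counter, 360 mm (its x, away from the robot) by 720 mm (its y) and 20 mm thick. The origin is at the centre of its underside, on the counter; the top is at z = 20 mm. A juice groove 22 mm wide and 6 mm deep runs all round, its centre line 31 mm inside the edges; the surface inside it is flat.
- groove (a point): middle of the far stretch (farthest from the robot) of the juice groove, at the level of the board's top, 149 mm from the board's centre along the board's x. y runs along this straight stretch (656 mm long), x across it, away from the robot. The barrel sinks 2.5 mm into the groove and rests on both its edges, the pin's axis then being 22.5 mm above this point
- egg_cup: white ceramic egg cup, 62 mm tall, 48 mm across, standing on the front part of the board, nearer the robot than the pin; origin at the centre of its foot. To be left alone.
- spatula: orange silicone spatula, 265 mm long, 52 mm wide, 14 mm high, lying on the right-hand end of the board (-y) along the board's x; origin under the middle of its length. To be left alone.
- saucepan: stainless steel saucepan, 130 mm across and 78 mm high, with a black handle reaching 205 mm from its middle along its y axis, standing on the left-hand end of the board (+y), handle to the left; origin at the centre of its bottom. To be left alone.
- mug: white mug, 80 mm across and 88 mm high, on the counter behind the board; origin at the centre of its bottom. To be left alone.
- tin: closed food tin of steel with a plain green label, 74 mm across and 108 mm high, standing on the counter behind the board; origin at the centre of its bottom. To be left alone.
- mill: dark wooden pepper mill, 54 mm across and 132 mm high, standing on the counter behind the board; origin at the centre of its bottom. To be left alone.
- bin_top (a point): middle of the upper edge of the tilt-out front bin (grey, 228 mm wide, 80 high, hinged at its foot, shut or tilted out up to 0.35 rad towards the robot) of the white plastic condiment caddy (130 x 240 x 150 mm plus bottles), which is fixed on the counter behind the right half of the board. To be left alone.

How it is judged:
By the outcome, as a careful person would: the job done as asked, in the order asked, and still so for the second after the job is handed in, with the robot touching nothing.
It also fails if it takes over 64 s, if anything falls off the work surface, if the arm or the gripper's body presses on something with over 40 N, if the wrist force passes 120 N, or if a joint passes its speed limit or range.

## Robot

A 7-joint arm with a two-finger parallel gripper is mounted at the origin on the work surface. World frame = base frame: x ahead of the robot, y to its left, z up, the work surface at z = 0. Lengths are in m, angles in rad, forces in N, time in s.
With the tool pointing down it reaches from about 0.425 to 0.875 m from the base axis. Payload 8.4 kg.
Tool frame: the origin (TCP) lies at the very end of the fingers, on their centre line; the grasp point (between the pads) lies 19 mm behind it; x points along the fingers, z is the direction in which the jaws open and shut, and the axes are right-handed (so a half turn about x gives the same grasp; the last joint's range is limited). The gripper opens to 87 mm and grips with 3 to 60 N. Pads are 19 mm wide; open, the fingers measure 117 mm over their backs; the gripper's body (75 mm by 190 mm) begins 51 mm behind the grasp point.
Start: joints at [1.249, 0.333, 0.04, 1.465, -0.013, 1.343, -0.059], TCP at [0.144, -0.634, 0.223] pointing down, gripper open.
Joint ranges: [-2.58, 2.58], [-0.38, 2.09], [-1.3, 1.39], [0.25, 2.4], [-1.5, 4.64], [0.08, 2.09], [-2.65, 2.65]. Speed limits (rad/s): [2.22, 2.22, 2.79, 2.79, 3.14, 3.14, 3.14].

## Interface

Orientations are given as a unit quaternion [x, y, z, w].
In Python, from rig import ctrl, optics gives the robot as it stands.
- The arm moves only by the shell command python3 -m pendant 'ROWS'. ROWS is JSON, one flat list of numbers, 7 for each row, row after row: the shift along the world's x, y, z in mm, then the turn, a rotation vector about the world's x, y, z in rad, then the closure, from 0 (fully open) to 1 (shut). In form: [x, y, z, ax, ay, az, hand, x, y, z, ax, ay, az, hand, ...]. A call has 1 to 20 rows; each row is the pose to reach, as a shift and turn from the pose commanded when the call began; what a row does not reach only later rows make up. A row lasts 1/12 s, in which the tool goes at most 41.7 mm and 7.16 degrees, less where a joint would pass 70% of its speed; a pose out of reach is approached as far as the arm can. A call with a gripper value outside its range is refused whole. The fingers move at their own pace and stop on an object; the grip force is fixed at half the most. Time passes only in rows, so rows that repeat a pose let the fingers close. It gives the time, the measured TCP pose, the force and the opening at its end, in the units of the state.
- ctrl.read_state(): the state, without advancing time (a new reading comes with each control period).
- optics.get_image(name): name is "scene" or "side" or "wrist"; returns a dict with "color" (420x560x3 uint8, red, green, blue), "depth" (420x560 float32, m along the optical axis (not along the pixel's ray), 0 where there is no reading), "mtx" (3x3 intrinsics, pixels), "pose" (4x4, takes a point from camera to world coordinates). Camera axes: x right, y down, z forward; pixel columns grow to the right and rows downward; lengths in m; the calibration is good to about 2 mm. A picture is of the moment at which its call begins.
- ctrl.close_job(): hands the job in, once; it reports no verdict.
The state is a dict: "time_s": time; "joints": joint angles; "joint_velocities": joint speeds; "joint_efforts": joint torques, N m; "eef_pos": TCP position; "orientation": TCP orientation; "ft_force": force on the tool from outside, world axes, zero at the start; "torque": the same for the moment, N m; "gripper_width": finger opening in m.
Only numpy, scipy, OpenCV 4.12 (cv2) and the standard library are available. Lean on these libraries where they do the work, as an engineer would, in place of code of your own. Each camera call takes 0.05 s, during which the arm holds its last target.

## Working session

There is one attempt and no reset: what is moved stays moved. The work goes in short steps, Python scripts to look and compute and a shell command to move; the robot and the scene stay as the last step left them, time stands still between calls to the robot, and variables do not carry over. Pictures are saved under pics/ and viewed, and the job is handed in when it is done.

```bash
mkdir -p pics; ls; python3 - <<'E'
from rig import ctrl, optics
import cv2
s=ctrl.read_state(); print(s)
for n in("scene","side","wrist"):
    r=optics.get_image(n); cv2.imwrite(f"pics/{n}0.png",r["color"][:,:,::-1]); print(n,r["mtx"].tolist(),r["pose"].round(4).tolist())
E
```

```text
pics
{'time_s': 0.0, 'joints': array([ 1.24878193,  0.33389799,  0.03987635,  1.46630653, -0.01340566,
        1.34329584, -0.05850168]), 'joint_velocities': array([ 0.0003537 , -0.0004947 ,  0.00183411, -0.00188163,  0.0012333 ,
       -0.00043021,  0.00102686]), 'joint_efforts': array([ 4.26302231e-04, -6.56366014e+01,  1.33530390e+00, -4.03805423e+01,
       -5.97537775e-02,  4.50128212e-02,  1.72547084e-04]), 'eef_pos': array([ 0.14349693, -0.63346447,  0.22165041]), 'orientation': array([ 0.44165023,  0.55295947, -0.44098596,  0.5520075 ]), 'ft_force': array([0.67574616, 0.66450503, 0.08139799]), 'torque': array([ 0.00447136, -0.03162584, -0.02115662]), 'gripper_width': 0.08751493852932965}
scene [[402.6741482830523, 0.0, 275.85865349930634], [0.0, 402.6741482830523, 212.01376866068543], [0.0, 0.0, 1.0]] [[-0.5224, 0.7127, -0.4682, 1.0731], [0.8526, 0.4304, -0.2963, 0.3388], [-0.0097, -0.554, -0.8325, 0.9477], [0.0, 0.0, 0.0, 1.0]]
side [[511.3851215451861, 0.0, 276.41371906541895], [0.0, 511.3851215451861, 215.95726837042193], [0.0, 0.0, 1.0]] [[0.9907, -0.0896, 0.1024, 0.4259], [-0.1358, -0.6942, 0.7069, -0.9258], [0.0077, -0.7142, -0.6999, 1.0208], [0.0, 0.0, 0.0, 1.0]]
wrist [[365.09120978852184, 0.0, 281.0193475394752], [0.0, 365.09120978852184, 208.91773966391037], [0.0, 0.0, 1.0]] [[0.2214, -0.9355, -0.2752, 0.2182], [-0.9752, -0.2129, -0.0608, -0.6156], [-0.0018, 0.2819, -0.9595, 0.3831], [0.0, 0.0, 0.0, 1.0]]
```

View pics/scene0.png

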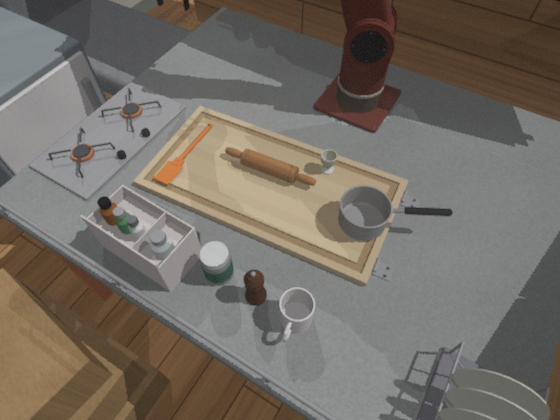

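View pics/side0.png

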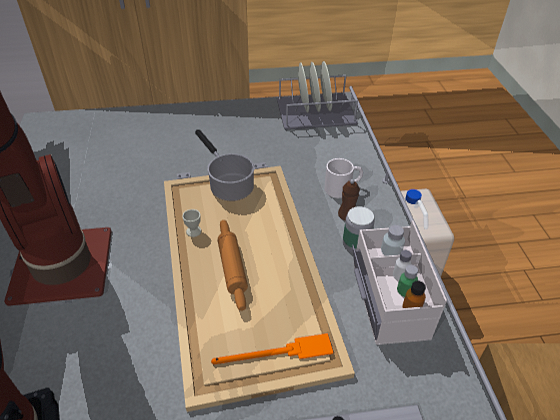

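```bash
cat > h.py <<'E'
from rig import ctrl, optics
import cv2, numpy as np
def cloud(r):
    d=r["depth"];K=r["mtx"];h,w=d.shape;u,v=np.meshgrid(np.arange(w),np.arange(h))
    P=np.stack([(u-K[0,2])/K[0,0]*d,(v-K[1,2])/K[1,1]*d,d],-1)
    W=P@r["pose"][:3,:3].T+r["pose"][:3,3]; W[d==0]=np.nan
    return W
def ray(r,uv,z):
    K=r["mtx"];c=np.linalg.inv(K)@np.array([uv[0],uv[1],1.]);d=r["pose"][:3,:3]@c;o=r["pose"][:3,3]
    return o+d*(z-o[2])/d[2]
def proj(r,p):
    T=np.linalg.inv(r["pose"]);q=r["mtx"]@(T[:3,:3]@np.asarray(p)+T[:3,3]);return q[:2]/q[2]
def pinmask(r):
    hsv=cv2.cvtColor(r["color"],cv2.COLOR_RGB2HSV);W=cloud(r)
    m=(hsv[...,0]>=5)&(hsv[...,0]<=20)&(hsv[...,1]>110)&(hsv[...,1]<235)&(W[...,2]>.024)&(W[...,2]<.09)&(W[...,0]>.25)&(W[...,0]<.75)
    m=cv2.morphologyEx(m.astype(np.uint8),cv2.MORPH_OPEN,np.ones((3,3)))
    n,l,s,c=cv2.connectedComponentsWithStats(m)
    k=1+np.argmax(s[1:,4]); return l==k,W
E
python3 - <<'E'
from h import *
for n in("scene","side"):
    r=optics.get_image(n); hsv=cv2.cvtColor(r["color"],cv2.COLOR_RGB2HSV)
    m,W=pinmask(r); p=W[m]; print(n,"pin n",len(p),"z max",np.percentile(p[:,2],[50,95,99]))
    q=p[:,:2]; c,(w,h),a=cv2.minAreaRect(q.astype(np.float32)); print("rect",c,w,h,a)
    # top ridge
    t=p[p[:,2]>np.percentile(p[:,2],99)-.004]; print("ridge mean",t.mean(0)); l=cv2.fitLine(t[:,:2].astype(np.float32),2,0,.01,.01).ravel(); print("line",l)
    b=(hsv[...,0]>=12)&(hsv[...,0]<=30)&(hsv[...,1]>40)&(W[...,2]>.008)&(W[...,2]<.03)&(W[...,0]>.2)&(W[...,0]<.95)&(abs(W[...,1])<.6)
    b=cv2.morphologyEx(b.astype(np.uint8),cv2.MORPH_OPEN,np.ones((3,3)))
    k,lab,s,_=cv2.connectedComponentsWithStats(b); kk=1+np.argmax(s[1:,4]); bb=W[lab==kk]
    print("board",len(bb),np.median(bb[:,2]),cv2.minAreaRect(bb[:,:2].astype(np.float32)))
    print(cv2.boxPoints(cv2.minAreaRect(bb[:,:2].astype(np.float32))))
    v=r["color"].copy(); v[m]=(255,0,0); v[lab==kk]=v[lab==kk]//2
    cv2.imwrite(f"pics/{n}1.png",v[:,:,::-1])
E
```

```text
scene pin n 923 z max [0.06400626 0.07039331 0.07251381]
rect (0.4405684769153595, -0.08320176601409912) 0.04490024968981743 0.2860929071903229 3.821749210357666
ridge mean [ 0.44063636 -0.07947001  0.06998082]
line [ 0.0848105  -0.9963971   0.44063637 -0.07947001]
board 20498 0.01915344524424034 ((0.46630558371543884, -0.0647425651550293), (0.3667389154434204, 0.7235810160636902), 4.590436935424805)
[[ 0.25456932  0.28121188]
 [ 0.31247935 -0.44004807]
 [ 0.6780418  -0.410697  ]
 [ 0.62013185  0.31056294]]
side pin n 1451 z max [0.06161227 0.06935105 0.07130932]
rect (0.43517959117889404, -0.08791416883468628) 0.04870397970080376 0.2902086675167084 5.248048305511475
ridge mean [ 0.43631719 -0.09035039  0.0688513 ]
line [ 0.08649669 -0.9962521   0.43631718 -0.09035039]
board 28734 0.01809810024101033 ((0.4649510383605957, -0.06484872102737427), (0.3610529601573944, 0.7262884378433228), 4.629948616027832)
[[ 0.25570068  0.2825384 ]
 [ 0.3143266  -0.44138002]
 [ 0.67420137 -0.41223586]
 [ 0.61557543  0.31168258]]
```

```bash
python3 - <<'E'
from h import *
r=optics.get_image("side");c=r["color"][150:420,150:460]
cv2.imwrite("pics/side_z.png",cv2.resize(c[:,:,::-1],None,fx=2.2,fy=2.2,interpolation=cv2.INTER_CUBIC))
E
```

```text
(no output)
```

View pics/side_z.png

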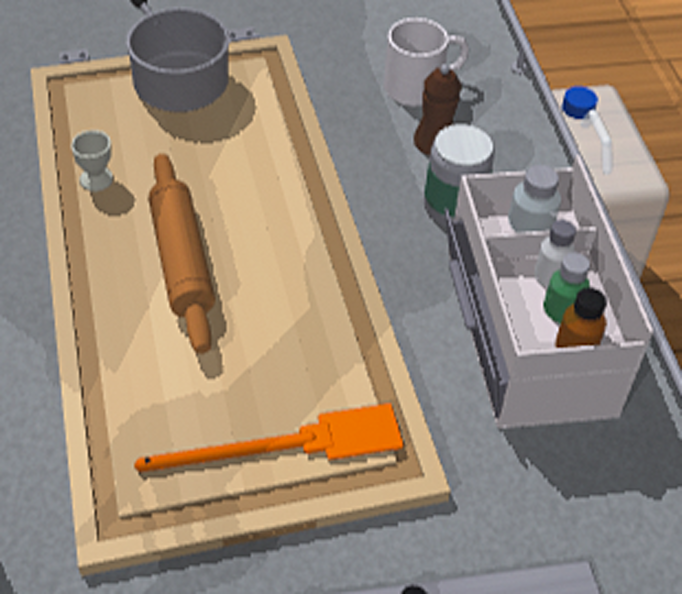

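```bash
python3 - <<'E'
from h import *
from scipy.spatial.transform import Rotation as R
s=ctrl.read_state(); Rm=R.from_quat(s["orientation"]).as_matrix(); print(Rm.round(3))
w=optics.get_image("wrist"); print("cam in tool",Rm.T@(w["pose"][:3,3]-s["eef_pos"]))
for sg in(1,-1):
    z=sg*np.array([-.084,.9965,0]); x=np.array([0,0,-1.]); T=np.c_[x,np.cross(z,x),z]
    print(sg,R.from_matrix(T@Rm.T).as_rotvec(), "y axis",T[:,1])
yaw=.0804; ex=np.array([np.cos(yaw),np.sin(yaw)]);ey=np.array([-ex[1],ex[0]]);c=np.array([.4655,-.0648])
# things behind board with z>.06
for n in("scene","side"):
    W=cloud(optics.get_image(n)).reshape(-1,3);W=W[~np.isnan(W[:,0])]
    q=W[(W[:,2]>.04)&(W[:,2]<.3)]; bx=(q[:,:2]-c)@ex;by=(q[:,:2]-c)@ey
    k=(bx>.1)&(bx<.45)
    for lo in np.arange(-.4,.4,.05):
        kk=k&(by>=lo)&(by<lo+.05)
        if kk.sum()>5: print(n,"by%.2f"%lo,"bx min %.3f zmax %.3f"%(np.percentile(bx[kk],1),np.percentile(q[kk,2],99)))
E
```

```text
[[-0.     0.975  0.221]
 [ 0.001  0.221 -0.975]
 [-1.    -0.    -0.001]]
cam in tool [-0.16135919  0.07681715 -0.00120578]
1 [ 2.31584980e-04 -8.41095796e-04  3.00297166e+00] y axis [-0.9965 -0.084  -0.    ]
-1 [-0.00055928 -0.00015399 -0.13862087] y axis [0.9965 0.084  0.    ]
scene by-0.40 bx min 0.434 zmax 0.053
scene by-0.35 bx min 0.344 zmax 0.150
scene by-0.30 bx min 0.262 zmax 0.171
scene by-0.25 bx min 0.266 zmax 0.167
scene by-0.20 bx min 0.249 zmax 0.168
scene by-0.15 bx min 0.275 zmax 0.164
scene by-0.10 bx min 0.275 zmax 0.164
scene by-0.05 bx min 0.289 zmax 0.110
scene by-0.00 bx min 0.283 zmax 0.111
scene by0.05 bx min 0.302 zmax 0.097
scene by0.10 bx min 0.307 zmax 0.131
scene by0.20 bx min 0.293 zmax 0.090
scene by0.25 bx min 0.295 zmax 0.090
side by-0.40 bx min 0.428 zmax 0.051
side by-0.35 bx min 0.319 zmax 0.144
side by-0.30 bx min 0.244 zmax 0.170
side by-0.25 bx min 0.243 zmax 0.166
side by-0.20 bx min 0.244 zmax 0.168
side by-0.15 bx min 0.251 zmax 0.163
side by-0.10 bx min 0.264 zmax 0.162
side by-0.05 bx min 0.277 zmax 0.110
side by-0.00 bx min 0.273 zmax 0.111
side by0.10 bx min 0.300 zmax 0.127
side by0.15 bx min 0.313 zmax 0.088
side by0.20 bx min 0.288 zmax 0.089
side by0.25 bx min 0.296 zmax 0.090
```

```bash
python3 -m pendant '[30,25,0,0,0,-0.02,0, 60,50,0,0,0,-0.04,0, 90,75,0,0,0,-0.06,0, 120,100,0,0,0,-0.08,0, 150,125,0,0,0,-0.1,0, 180,150,0,0,0,-0.12,0, 205,180,0,0,0,-0.139,0, 220,212,0,0,0,-0.139,0, 232,246,0,0,0,-0.139,0, 242,280,0,0,0,-0.139,0, 252,315,0,0,0,-0.139,0, 260,350,0,0,0,-0.139,0, 268,385,0,0,0,-0.139,0, 275,420,0,0,0,-0.139,0, 280,455,0,0,0,-0.139,0, 284,490,-20,0,0,-0.139,0, 286,525,-50,0,0,-0.139,0, 286,548,-80,0,0,-0.139,0, 286,548,-110,0,0,-0.139,0, 286,548,-120,0,0,-0.139,0]'
```

```text
time_s: 2.12
eef_pos: [0.4274, -0.0842, 0.0992]
orientation: [0.477, 0.523, -0.479, 0.52]
ft_force: [-1.2, -0.7, -0.0]
gripper_width: 0.0869
```

```bash
python3 - <<'E'
from h import *
from scipy.spatial.transform import Rotation as R
s=ctrl.read_state();print(s["time_s"],s["eef_pos"],s["ft_force"],R.from_quat(s["orientation"]).as_matrix().round(3).tolist())
cs=[]
for n in("side","wrist"):
    r=optics.get_image(n);cs.append(cv2.resize(r["color"],(400,300)))
cv2.imwrite("pics/a1.png",np.hstack(cs)[:,:,::-1])
E
```

```text
2.1167 [ 0.42738375 -0.08418277  0.09924637] [-1.22143499 -0.65362392 -0.04321495] [[-0.004, 0.996, 0.087], [0.001, 0.087, -0.996], [-1.0, -0.004, -0.001]]
```

View pics/a1.png

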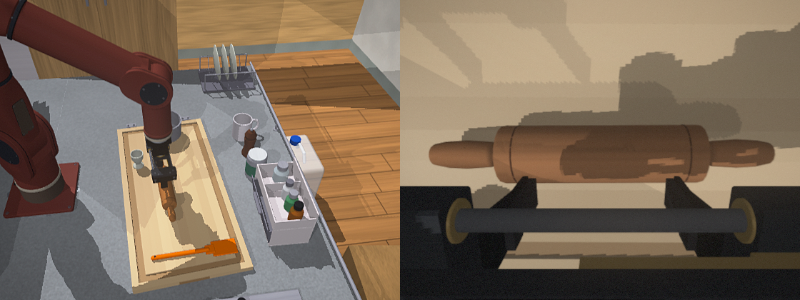

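```bash
python3 -m pendant '[2,0,-20,0,0,0,0, 2,0,-27,0,0,0,0, 2,0,-29,0,0,0,0, 2,0,-30,0,0,0,0, 2,0,-30,0,0,0,0]'
```

```text
time_s: 2.63
eef_pos: [0.4321, -0.0864, 0.0735]
orientation: [0.479, 0.52, -0.479, 0.521]
ft_force: [0.3, 0.6, -0.0]
gripper_width: 0.0871
```

```bash
python3 -m pendant '[0,0,-3,0,0,0,0, 0,0,-4,0,0,0,0, 0,0,-4,0,0,0,0]'
```

```text
time_s: 2.88
eef_pos: [0.4335, -0.0862, 0.0702]
orientation: [0.479, 0.519, -0.478, 0.522]
ft_force: [0.1, -0.3, 9.3]
gripper_width: 0.0867
```

```bash
python3 -m pendant '[4,0.3,-1,0,0,0,0, 10,0.9,-1,0,0,0,0, 16,1.4,-1,0,0,0,0, 22,1.9,-1,0,0,0,0, 28,2.4,-1,0,0,0,0]'; python3 - <<'E'
from h import *
for n in("side","scene","wrist"):
    r=optics.get_image(n);m,W=pinmask(r);p=W[m];print(n,len(p),cv2.minAreaRect(p[:,:2].astype(np.float32)))
cv2.imwrite("pics/a2.png",r["color"][:,:,::-1])
E
```

```text
time_s: 3.3
eef_pos: [0.4624, -0.0836, 0.07]
orientation: [0.48, 0.519, -0.478, 0.522]
ft_force: [0.6, 1.0, 13.6]
gripper_width: 0.0871
side 1168 ((0.4260038137435913, 1.1997097730636597), (0.3504065275192261, 0.049722474068403244), 2.7975258827209473)
scene 928 ((0.45623311400413513, -0.08185066282749176), (0.047284673899412155, 0.2860071063041687), 4.54086446762085)
wrist 20264 ((0.45922327041625977, -0.08046682178974152), (0.03538920730352402, 0.28421953320503235), 5.02168083190918)
```

View pics/a2.png

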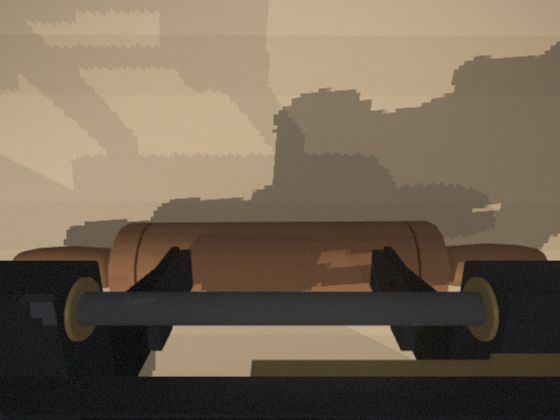

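```bash
python3 -m pendant '[0,0,6,0,0,0,0, -5,-0.4,10,0,0,0,0, -16,-1.4,9,0,0,0,0, -16,-1.4,4,0,0,0,0, -16,-1.4,0,0,0,0,0, -16,-1.4,0,0,0,0,0, -11,-1,0,0,0,0,0, -5,-0.4,0,0,0,0,0, 1,0.1,0,0,0,0,0, 7,0.6,0,0,0,0,0, 13,1.1,0,0,0,0,0, 17,1.4,0,0,0,0,0, 17,1.4,0,0,0,0,0]'; cat > chk.py <<'E'
from h import *
yaw=.0804; ex=np.array([np.cos(yaw),np.sin(yaw)]);ey=np.array([-ex[1],ex[0]]);g=np.array([.614,-.0529])
s=ctrl.read_state();print("tcp to groove",(s["eef_pos"][:2]-g)@np.c_[ex,ey])
for n in("scene","wrist"):
    r=optics.get_image(n);m,W=pinmask(r);p=W[m][:,:2];d=(p-g)@np.c_[ex,ey]
    o=[]
    for lo,hi in((-.07,-.03),(.03,.07)):
        c=np.median(d[:,1]); k=(d[:,1]-c>lo)&(d[:,1]-c<hi); o+=[np.percentile(d[k,0],2),np.percentile(d[k,0],98)] if k.sum() else []
    print(n,len(p),"rect",(np.array(cv2.minAreaRect(p.astype(np.float32))[0])-g)@np.c_[ex,ey]*1000,cv2.minAreaRect(p.astype(np.float32))[1:],"edges mm",(np.array(o)*1000).round(1))
E
python3 chk.py
```

```text
time_s: 4.53
eef_pos: [0.4802, -0.082, 0.0698]
orientation: [0.48, 0.519, -0.477, 0.522]
ft_force: [1.0, 0.8, 22.0]
gripper_width: 0.0868
tcp to groove [-0.1357033  -0.01827031]
scene 961 rect [-140.68638878  -15.43276603] ((0.046111736446619034, 0.28507721424102783), 5.686332702636719) edges mm [-159.8 -118.9 -157.  -119.6]
wrist 21063 rect [-138.37428578  -16.07929455] ((0.03457125276327133, 0.2869275212287903), 4.956222057342529) edges mm [-147.9 -121.4 -147.8 -122.5]
```

```bash
python3 -m pendant '[0,0,6,0,0,0,0, -5,-0.4,10,0,0,0,0, -17,-1.4,9,0,0,0,0, -17,-1.4,4,0,0,0,0, -17,-1.4,0.5,0,0,0,0, -17,-1.4,0.5,0,0,0,0, -11,-1,0.5,0,0,0,0, -4,-0.4,0.5,0,0,0,0, 3,0.3,0.5,0,0,0,0, 10,0.8,0.5,0,0,0,0, 16,1.4,0.5,0,0,0,0, 17,1.4,0.5,0,0,0,0]'; python3 chk.py
```

```text
time_s: 5.63
eef_pos: [0.4971, -0.0804, 0.07]
orientation: [0.48, 0.519, -0.477, 0.522]
ft_force: [-1.0, 1.9, 21.0]
gripper_width: 0.0869
tcp to groove [-0.11871466 -0.01806288]
scene 998 rect [-123.48350766  -16.26610959] ((0.04734675958752632, 0.28625693917274475), 4.690176486968994) edges mm [-141.1 -100.5 -141.5 -102. ]
wrist 21873 rect [-120.88747942  -15.85018473] ((0.0360291488468647, 0.2869540750980377), 5.115407943725586) edges mm [-130.6 -103.4 -130.8 -104.2]
```

```bash
python3 -m pendant '[0,0,6,0,0,0,0, -5,-0.4,10,0,0,0,0, -17,-1.4,9,0,0,0,0, -17,-1.4,4,0,0,0,0, -17,-1.4,0.5,0,0,0,0, -17,-1.4,0.5,0,0,0,0, -11,-1,0.5,0,0,0,0, -4,-0.4,0.5,0,0,0,0, 3,0.3,0.5,0,0,0,0, 10,0.8,0.5,0,0,0,0, 16,1.4,0.5,0,0,0,0, 17,1.4,0.5,0,0,0,0]'; python3 -m pendant '[0,0,6,0,0,0,0, -5,-0.4,10,0,0,0,0, -17,-1.4,9,0,0,0,0, -17,-1.4,4,0,0,0,0, -17,-1.4,0,0,0,0,0, -17,-1.4,0,0,0,0,0, -11,-1,0,0,0,0,0, -4,-0.4,0,0,0,0,0, 3,0.3,0,0,0,0,0, 10,0.8,0,0,0,0,0, 16,1.4,0,0,0,0,0, 17,1.4,0,0,0,0,0]'; python3 chk.py
```

```text
time_s: 6.73
eef_pos: [0.5138, -0.079, 0.0701]
orientation: [0.48, 0.519, -0.478, 0.522]
ft_force: [-0.1, 0.8, 17.9]
gripper_width: 0.0868
time_s: 7.73
eef_pos: [0.5307, -0.0777, 0.0701]
orientation: [0.48, 0.519, -0.478, 0.522]
ft_force: [0.1, 0.3, 17.1]
gripper_width: 0.087
tcp to groove [-0.08498434 -0.01803403]
scene 1037 rect [-87.00634855 -14.15153131] ((0.04656846448779106, 0.2846806049346924), 5.61483097076416) edges mm [-105.6  -65.4 -105.9  -66.2]
wrist 24280 rect [-84.72037872 -15.48419711] ((0.035015612840652466, 0.2877834439277649), 5.31101655960083) edges mm [-97.  -67.5 -96.7 -68.4]
```

```bash
python3 -m pendant '[0,0,6,0,0,0,0, -5,-0.4,10,0,0,0,0, -15,-1.3,9,0,0,0,0, -15,-1.3,4,0,0,0,0, -15,-1.3,0,0,0,0,0, -15,-1.3,0,0,0,0,0, -9,-0.8,0,0,0,0,0, -2,-0.2,0,0,0,0,0, 5,0.4,0,0,0,0,0, 12,1,0,0,0,0,0, 18,1.5,0,0,0,0,0, 19,1.6,0,0,0,0,0]'; python3 -m pendant '[0,0,6,0,0,0,0, -5,-0.4,10,0,0,0,0, -16,-1.4,9,0,0,0,0, -16,-1.4,4,0,0,0,0, -16,-1.4,0,0,0,0,0, -16,-1.4,0,0,0,0,0, -11,-1,0,0,0,0,0, -4,-0.4,0,0,0,0,0, 3,0.3,0,0,0,0,0, 10,0.8,0,0,0,0,0, 16,1.4,0,0,0,0,0, 18,1.5,0,0,0,0,0]'; python3 chk.py
```

```text
time_s: 8.83
eef_pos: [0.5494, -0.0762, 0.0701]
orientation: [0.48, 0.519, -0.478, 0.522]
ft_force: [-1.0, 0.2, 18.1]
gripper_width: 0.0868
time_s: 9.83
eef_pos: [0.5674, -0.0747, 0.0701]
orientation: [0.48, 0.519, -0.478, 0.522]
ft_force: [-0.8, 0.0, 16.8]
gripper_width: 0.0873
tcp to groove [-0.04823143 -0.01799006]
scene 1006 rect [-50.24312661 -17.67074117] ((0.044298186898231506, 0.27935028076171875), 6.283966064453125) edges mm [-68.6 -29.9 -70.6 -31. ]
wrist 23012 rect [-49.305361   -14.79396283] ((0.03550659492611885, 0.2883731722831726), 4.875818729400635) edges mm [-59.9 -32.  -60.2 -33.2]
```

```bash
python3 -m pendant '[0,0,6,0,0,0,0, -5,-0.4,10,0,0,0,0, -16,-1.4,9,0,0,0,0, -16,-1.4,4,0,0,0,0, -16,-1.4,0,0,0,0,0, -16,-1.4,0,0,0,0,0, -11,-1,0,0,0,0,0, -4,-0.4,0,0,0,0,0, 3,0.3,0,0,0,0,0, 10,0.8,0,0,0,0,0, 16,1.4,0,0,0,0,0, 18,1.5,0,0,0,0,0]'; python3 -m pendant '[0,0,6,0,0,0,0, -5,-0.4,10,0,0,0,0, -16,-1.4,9,0,0,0,0, -16,-1.4,4,0,0,0,0, -16,-1.4,0,0,0,0,0, -16,-1.4,0,0,0,0,0, -11,-1,0,0,0,0,0, -4,-0.4,0,0,0,0,0, 3,0.3,0,0,0,0,0, 10,0.8,0,0,0,0,0, 14,1.2,0,0,0,0,0, 14,1.2,0,0,0,0,0]'; python3 chk.py;python3 - <<'E'
from h import *
r=optics.get_image("wrist");cv2.imwrite("pics/a3.png",r["color"][:,:,::-1])
E
```

```text
time_s: 10.93
eef_pos: [0.5854, -0.0732, 0.0701]
orientation: [0.48, 0.519, -0.478, 0.522]
ft_force: [0.1, 0.1, 16.0]
gripper_width: 0.0871
time_s: 11.93
eef_pos: [0.5994, -0.072, 0.0702]
orientation: [0.48, 0.519, -0.478, 0.522]
ft_force: [0.7, -0.5, 15.1]
gripper_width: 0.087
tcp to groove [-0.01609261 -0.01786394]
scene 1022 rect [-17.48555681 -14.75966164] ((0.043906066566705704, 0.28569623827934265), 6.057775020599365) edges mm [-30.7   3.6 -36.8   2. ]
wrist 25052 rect [-15.4597247  -14.54441511] ((0.03498879820108414, 0.288731187582016), 4.879802703857422) edges mm [-28.3   1.5 -28.4   0.4]
```

View pics/a3.png

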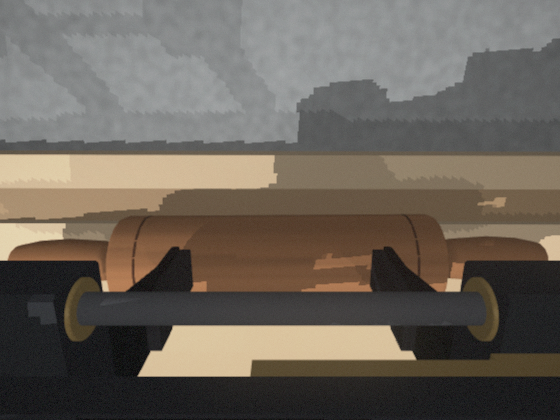

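```bash
python3 -m pendant '[0,0,6,0,0,0,0, -5,-0.4,10,0,0,0,0, -14,-1.2,9,0,0,0,0, -14,-1.2,4,0,0,0,0, -14,-1.2,0,0,0,0,0, -14,-1.2,0,0,0,0,0, -10,-0.9,0,0,0,0,0, -6,-0.5,0,0,0,0,0, -2,-0.2,0,0,0,0,0, 0,0,0,0,0,0,0, 0,0,0,0,0,0,0]'; python3 chk.py
```

```text
time_s: 13.0
eef_pos: [0.5988, -0.0721, 0.0702]
orientation: [0.48, 0.519, -0.478, 0.522]
ft_force: [-0.1, 0.5, 15.4]
gripper_width: 0.0871
tcp to groove [-0.01669807 -0.01793616]
scene 1095 rect [-12.01369126 -14.39740562] ((0.045615702867507935, 0.28551211953163147), 5.022103786468506) edges mm [-31.1  10.1 -29.5   9.2]
wrist 31874 rect [-12.94347281 -14.58721461] ((0.04443247243762016, 0.28939592838287354), 4.821214199066162) edges mm [-30.6   8.8 -30.3   7.7]
```

```bash
python3 -m pendant '[0,0,6,0,0,0,0, -4,-0.3,9,0,0,0,0, -9,-0.8,8,0,0,0,0, -9,-0.8,4,0,0,0,0, -9,-0.8,0,0,0,0,0, -9,-0.8,0,0,0,0,0, -7,-0.6,0,0,0,0,0, -4,-0.3,0,0,0,0,0, -1,-0.1,0,0,0,0,0, 2,0.2,0,0,0,0,0, 5,0.4,0,0,0,0,0, 8,0.7,0,0,0,0,0, 11,0.9,0,0,0,0,0, 14,1.2,0,0,0,0,0, 17,1.4,0,0,0,0,0, 20,1.7,0,0,0,0,0, 22,1.9,0,0,0,0,0, 22,1.9,0,0,0,0,0]'; python3 chk.py;python3 - <<'E'
from h import *
r=optics.get_image("wrist");cv2.imwrite("pics/a4.png",r["color"][:,:,::-1])
E
```

```text
time_s: 14.6
eef_pos: [0.6192, -0.0703, 0.0684]
orientation: [0.479, 0.52, -0.478, 0.521]
ft_force: [1.8, -0.7, 4.9]
gripper_width: 0.087
tcp to groove [ 0.00376559 -0.01775608]
scene 1000 rect [  5.24831202 -13.85131312] ((0.044071927666664124, 0.28468549251556396), 8.157464027404785) edges mm [ -7.9  25.2 -16.3  23.3]
wrist 26529 rect [  6.26574689 -14.57076618] ((0.03524329140782356, 0.28866276144981384), 4.818258285522461) edges mm [-8.8 23.5 -8.7 22.6]
```

View pics/a4.png

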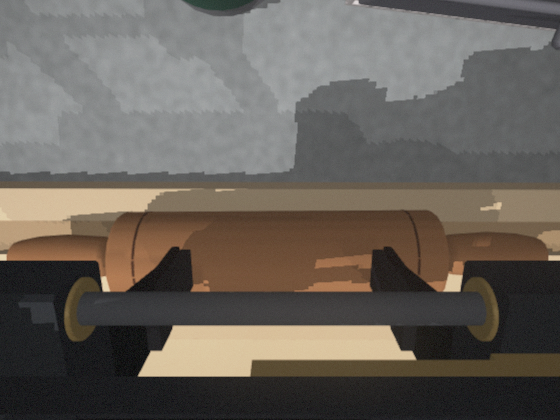

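```bash
python3 -m pendant '[0,0,3,0,0,0,0, 0,0,12,0,0,0,0, 0,0,35,0,0,0,0, 0,0,65,0,0,0,0, -20,0,100,0,0,0,0, -60,0,130,0,0,0,0, -100,0,150,0,0,0,0, -130,0,160,0,0,0,0, -130,0,160,0,0,0,0, -130,0,160,0,0,0,0, -130,0,160,0,0,0,0, -130,0,160,0,0,0,0]'; python3 chk.py;python3 - <<'E'
from h import *
r=optics.get_image("wrist");m,W=pinmask(r);print("ridge z",np.percentile(W[m][:,2],[95,99]))
s=optics.get_image("scene")
cv2.imwrite("pics/a5.png",np.hstack([cv2.resize(r["color"],(400,300)),cv2.resize(s["color"],(400,300))])[:,:,::-1])
E
python3 chk.py
```

```text
time_s: 15.75
eef_pos: [0.4888, -0.07, 0.228]
orientation: [0.478, 0.521, -0.479, 0.52]
ft_force: [0.7, -0.9, -0.2]
gripper_width: 0.087
tcp to groove [-0.12613097 -0.00703436]
scene 1146 rect [  2.83527305 -14.18401833] ((0.04539617523550987, 0.28516286611557007), 4.286460876464844) edges mm [-16.7  23.4 -17.2  23.3]
wrist 15397 rect [ -1.48875984 -14.87784607] ((0.04658385366201401, 0.2890326976776123), 4.740185737609863) edges mm [-23.7  19.5 -24.1  20.1]
ridge z [0.0665826  0.06735039]
tcp to groove [-0.1261361  -0.00694048]
scene 1190 rect [  3.30003303 -14.53120348] ((0.04652468487620354, 0.28636059165000916), 4.050276279449463) edges mm [-16.   25.3 -16.8  25. ]
wrist 15381 rect [ -1.62755102 -14.78285652] ((0.046658147126436234, 0.2895277440547943), 4.877903938293457) edges mm [-23.8  19.8 -24.2  20.2]
```

View pics/a5.png

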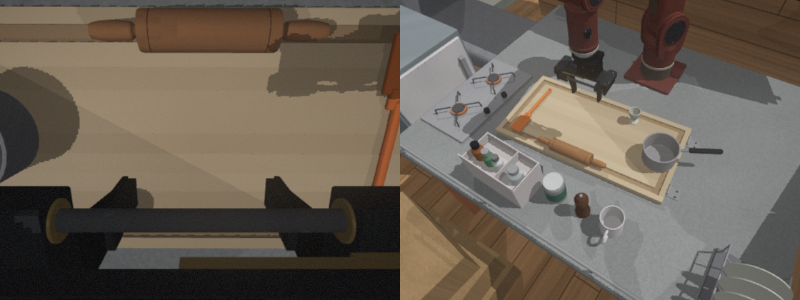

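```bash
python3 -m pendant '[0,0,0,0,0,0,0, 0,0,0,0,0,0,0, 0,0,0,0,0,0,0, 0,0,0,0,0,0,0, 0,0,0,0,0,0,0, 0,0,0,0,0,0,0, 0,0,0,0,0,0,0, 0,0,0,0,0,0,0, 0,0,0,0,0,0,0, 0,0,0,0,0,0,0]'; python3 chk.py; python3 - <<'E'
from h import *
r=optics.get_image("side")
cv2.imwrite("pics/a6.png",cv2.resize(r["color"][150:420,150:460],None,fx=2.2,fy=2.2,interpolation=cv2.INTER_CUBIC)[:,:,::-1])
E
```

```text
time_s: 16.88
eef_pos: [0.4886, -0.0702, 0.2286]
orientation: [0.479, 0.52, -0.479, 0.521]
ft_force: [0.4, -0.0, 0.6]
gripper_width: 0.0869
tcp to groove [-0.12637487 -0.00720953]
scene 1151 rect [  2.72356657 -13.98294716] ((0.04523509368300438, 0.2859414219856262), 4.124729156494141) edges mm [-16.8  24.1 -16.8  23.4]
wrist 15267 rect [ -1.39682925 -14.64157717] ((0.04706118628382683, 0.28881168365478516), 4.7850165367126465) edges mm [-23.8  20.  -24.1  20.3]
```

View pics/a6.png

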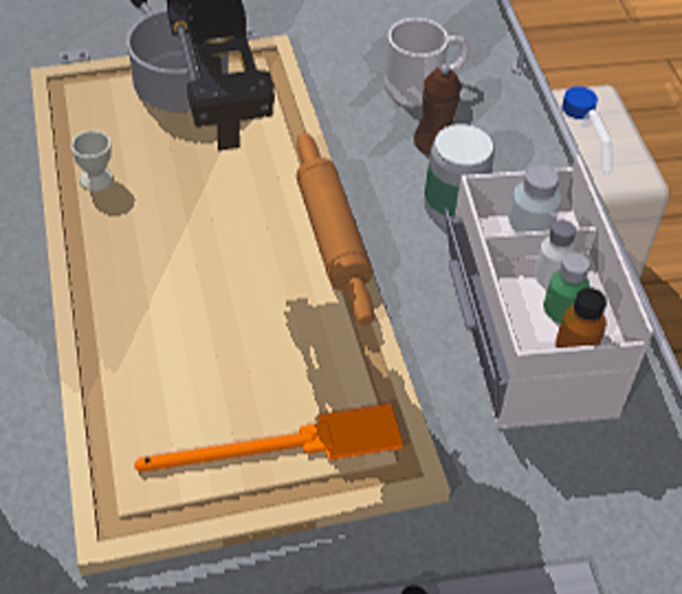

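The side view shows the pin from (305,140) to (365,315), along the far groove. The spatula, egg cup, saucepan and other items are where they were. The pin did not move over the last second.

```bash
python3 -c "
from rig import ctrl
print(ctrl.close_job())"
```

```text
the job is handed in; nothing more can be done
None
```

The rolling pin is lying still in the far juice groove, and I handed the job in after about 17 s of robot time. I rolled it there with ten short strokes, both open fingertips pressing on top of the barrel at up to about 22 N. For the last stroke I went slowly so it eased into the groove, then lifted straight off.

**Position:** the last checks put the pin's axis within about 3 mm of the groove's centre line and parallel to it. The two cameras disagreed slightly: the wrist view read 1.4 mm short and the far-side scene view 2.7 mm past, which fits their viewing angles and the calibration.

**Seating:** the top of the barrel measured 67.4 mm, against the 67.5 mm expected when it sits in the groove. Repeated views about 1 s apart showed no movement beyond measurement noise.

**Everything else:** the egg cup, spatula, saucepan, mug, tin, mill and caddy looked unmoved in the pictures; I did not measure them. The arm was clear of everything at hand-in. No check failed.

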